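Click a battery pack into the dovetail of its charging dock

TASK

Set the battery pack on the dock's apron and slide it, front first, into the dovetail until the sprung catch clicks up behind it; the adjustable end stop has been moved, so feel for the click and the stop and do not ram it: a push of 10 to 15 N is all that it ever needs. Then, before letting go, tug the pack back lightly for half a second or so (about 8 N) to prove that the catch holds, and leave it locked in the dock. Leave the eraser, the marker and the teal paint bottle where they are.

Things in the scene. Friction and masses are not known exactly. Their poses are not given: they have to be found in the camera images.
- dock: Charging dock, fixed: grey base 92 mm wide, from x = -95 (apron end) to +75 mm, dovetail rails, steel end stop with red tab toward +x. Origin on its underside; +x is the sliding-in direction, z up. Channel and apron floor 12 mm above the origin. The stop's face lies between x = +32 and +48 mm (varies, not measured), so the seated pack's centre lies between x = -12 and +6 mm.
- dock_mouth (a point): Mouth of the rails: on the floor and centre line, at x = -25 mm of the dock, axes as the dock. Rails run from here 100 mm in +x, tops 9 mm above the floor; the channel fits the pack's foot with about 0.8 mm of play each side and holds it down. In front of it, over 27 mm, low guides (7.5 mm high) narrow from 66 to 46 mm apart toward the mouth.
- dock_apron (a point): Where to set the pack's centre down on the open apron: on the centre line at x = -73 mm of the dock, 44 mm above its origin; the pack's front edge then lies between the guides, 6 mm before the mouth. Axes as the dock.
- catch (a joint): Sprung catch, slides down: 0 = up (free, or clicked), about 0.004 m = under the pack. Its nose stands 4 mm out of the floor with a ramp in front; spring 3 N up, 6.5 N down. The pack's front meets the ramp about 43 mm before the stop and needs a push of 6 to 12 N; the catch clicks up 2 mm before the stop. Then the pack has 2 mm of play; the nose's square back, 30 mm before the stop, holds against a pull.
- pack_center (a point): Centre of the loose battery pack, half-way up: 84 mm long (x, front +x), 50 mm wide (y, flat ribbed sides to grip), 64 mm high, 0.2 to 0.4 kg; black, orange top with white arrowhead and four green lights toward the front. Stands on its grey foot, z up; the point is 32 mm above its underside.
- pack_front (a point): Middle of the front lower edge of the pack's grey dovetail foot, 42 mm in front of and 32 mm below the pack's centre; axes as the pack. Foot 8 mm high, 44 mm wide below and 34 mm at its top; the 50 mm wide body begins 11 mm above the underside. Notch for the catch 28 mm behind the front.
- eraser_center (a point): Bystander: pink eraser, 20 x 44 x 12 mm, lying; its centre.
- marker_center (a point): Bystander: white and blue marker pen, 135 mm long, 17 mm thick, lying; its centre.
- teal_bottle_center (a point): Bystander: teal paint bottle with white cap, 38 mm across, 105 mm high, standing; its centre.
Not all that is in view belongs to the job. Leave any purple look-alike of the dock alone.

How it is judged:
By the outcome, as a careful person would: the job done as asked, in the order asked, and still so for the second after the job is handed in, with the robot touching nothing.
It also fails if it takes over 45 s, if anything falls off the work surface, if the arm or the gripper's body presses on something with over 40 N, if the wrist force passes 120 N, or if a joint passes its speed limit or range.

ROBOT

A 7-joint arm with a two-finger parallel gripper is mounted at the origin on a cart in front of the work surface, level with it; the furniture and walls round the work are solid. World frame = base frame: x ahead of the robot, y to its left, z up, the work surface at z = 0. Lengths are in mm, angles in rad, forces in N, time in s.
With the tool pointing down it reaches from about 425 to 875 mm from the base axis. Payload 9.9 kg.
Tool frame: the origin (TCP) lies between the finger pads; the fingertips stand 25 mm ahead of it and the grasp point (between the pads) lies 6 mm ahead of it; z points along the fingers, y is the direction in which the jaws open and shut (so a half turn about z gives the same grasp; the last joint's range is limited). The gripper opens to 85 mm and grips with 20 to 120 N. Pads are 22 mm wide; open, the fingers measure 114 mm over their backs; the gripper's body (76 mm by 85 mm) begins 54 mm behind the grasp point. The pads swing forward as they close: fully open they stand 13 mm farther back than shut.
Start: joints at [-1.384, 0.576, 0.025, 1.437, -0.015, 1.129, -0.057], TCP at [180.557, 650.407, 256.289] pointing down, gripper open.
Joint ranges: [-2.76, 2.76], [-0.34, 2.15], [-1.52, 1.57], [0.19, 2.46], [-1.09, 4.23], [0.17, 1.99], [-2.82, 2.82]. Speed limits (rad/s): [2.22, 2.22, 3.01, 3.01, 3.14, 3.14, 3.14].

INTERFACE

Orientations are given as [roll, pitch, yaw] about the fixed x, y, z axes, in that order (R = Rz(yaw) Ry(pitch) Rx(roll)).
In Python, from plant import bot, vision gives the robot as it stands.
- The arm moves only by the tool move_arm, never from a script. Its arguments are lists of equal length, an entry for each row: "offset": the shift along the world's x, y, z in cm, a list of three; "spin": the turn about the world's z in rad; "hand": the opening, from 0 (shut) to 1 (fully open). In form: {"offset": [[dx, dy, dz], ...], "spin": [spin, ...], "hand": [hand, ...]}. A call has 1 to 10 rows; each row is the pose to reach, as a shift and turn from the pose measured when the call began; what a row does not reach only later rows make up. A row lasts 1/12 s, in which the tool goes at most 41.7 mm and 7.16 degrees, less where a joint would pass 70% of its speed; a pose out of reach is approached as far as the arm can. A call with a gripper value outside its range is refused whole. The fingers move at their own pace and stop on an object; the grip force is fixed at half the most. Time passes only in rows, so rows that repeat a pose let the fingers close. It gives the time, the measured TCP pose, the force and the opening at its end, in the units of the state.
- bot.state(): the state, without advancing time (a new reading comes with each control period).
- vision.snapshot(name): name is "scene" or "side" or "wrist"; returns a dict with "img" (384x512x3 uint8, red, green, blue), "intrinsics" (3x3 intrinsics, pixels), "distortion" ([k1, k2, p1, p2, k3] as OpenCV has them; the pictures are not rectified), "world_from_camera" (4x4, takes a point from camera to world coordinates). Camera axes: x right, y down, z forward; pixel columns grow to the right and rows downward; lengths in mm; the calibration is good to about 2 mm. A picture is of the moment at which its call begins. There is no depth.
- bot.close_job(): hands the job in, once; it reports no verdict.
The state is a dict: "clock": time; "qpos": joint angles; "joint_vel": joint speeds; "joint_efforts": joint torques, N m; "position": TCP position; "ee_rot": TCP orientation; "force": force on the tool from outside, world axes, zero at the start; "torque": the same for the moment, N m; "opening": opening from 0.0 (shut) to 1.0 (fully open).
Only numpy, scipy, OpenCV 4.12 (cv2) and the standard library are available. Lean on these libraries where they do the work, as an engineer would, in place of code of your own. Each camera call takes 0.05 s, during which the arm holds its last target.

## Working session

There is one attempt and no reset: what is moved stays moved. The work goes in short steps, Python scripts to look and compute and a tool call to move; the robot and the scene stay as the last step left them, time stands still between calls to the robot, and variables do not carry over. Pictures are saved under pics/ and viewed, and the job is handed in when it is done.

Besides the shell and the picture viewer there is one more tool, called as name(argument=value, ...), one argument or row to a line, values as JSON. move_arm: Moves the arm, as the interface text tells. Its arguments: {"type":"object","properties":{"offset":{"type":"array","items":{"type":"array","items":{"type":"number"}}},"spin":{"type":"array","items":{"type":"number"}},"hand":{"type":"array","items":{"type":"number"}}},"required":["offset","spin","hand"]}

```bash
mkdir -p pics; ls; python3 - <<'E'
from plant import bot, vision
import cv2,numpy as np,pickle
print(bot.state())
for n in ["scene","side","wrist"]:
    s=vision.snapshot(n); cv2.imwrite(f"pics/{n}0.png",s["img"][:,:,::-1]); pickle.dump(s,open(f"{n}0.pkl","wb"))
    print(n,s["intrinsics"],s["distortion"],np.round(s["world_from_camera"],3))
E
```

```text
pics
{'clock': 0.0, 'qpos': array([-1.38379712,  0.57652228,  0.02485288,  1.43789363, -0.01501412,
        1.12902934, -0.05654201]), 'joint_vel': array([ 1.13257655e-03,  2.47359580e-03,  1.36962336e-03, -7.41038902e-04,
        1.26749562e-03, -2.90933023e-06, -1.24655212e-03]), 'joint_efforts': array([-9.41891376e-04, -7.65757799e+01,  2.24984698e+00, -2.86004895e+01,
        1.51697325e-02,  1.19032821e-02, -1.32648847e-06]), 'position': array([180.44583469, 650.00343399, 255.45452032]), 'ee_rot': array([-3.13992659e+00,  7.89805100e-05,  2.87077237e+00]), 'force': array([ 1.15934465, -0.24060584,  0.56670786]), 'torque': array([-0.03488657, -0.03230747, -0.01947614]), 'opening': 1.0005167376501551}
scene [[347.1392056    0.         252.71314997]
 [  0.         347.1392056  197.89458475]
 [  0.           0.           1.        ]] [0.00658042 0.         0.         0.         0.        ] [[ 7.72000e-01 -3.46000e-01  5.34000e-01 -1.12913e+02]
 [-6.36000e-01 -4.46000e-01  6.30000e-01 -7.37200e+02]
 [ 2.00000e-02 -8.26000e-01 -5.64000e-01  7.45161e+02]
 [ 0.00000e+00  0.00000e+00  0.00000e+00  1.00000e+00]]
side [[443.2856613    0.         256.58754449]
 [  0.         443.2856613  192.56257716]
 [  0.           0.           1.        ]] [-0.17046295  0.          0.          0.          0.        ] [[-9.61000e-01 -1.38000e-01  2.38000e-01  1.69743e+02]
 [-2.75000e-01  5.23000e-01 -8.07000e-01  1.24150e+03]
 [-1.30000e-02 -8.41000e-01 -5.40000e-01  9.11310e+02]
 [ 0.00000e+00  0.00000e+00  0.00000e+00  1.00000e+00]]
wrist [[330.85418565   0.         257.76827197]
 [  0.         330.85418565 194.73334958]
 [  0.           0.           1.        ]] [-0.0520496  0.         0.         0.         0.       ] [[ 2.67000e-01  9.26000e-01  2.68000e-01  1.11770e+02]
 [ 9.64000e-01 -2.56000e-01 -7.60000e-02  6.67432e+02]
 [-2.00000e-03  2.79000e-01 -9.60000e-01  3.71868e+02]
 [ 0.00000e+00  0.00000e+00  0.00000e+00  1.00000e+00]]
```

View pics/scene0.png

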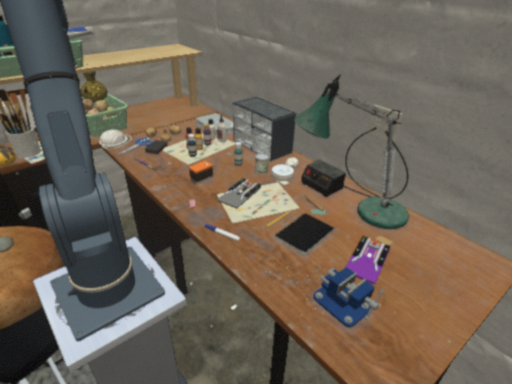

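View pics/side0.png

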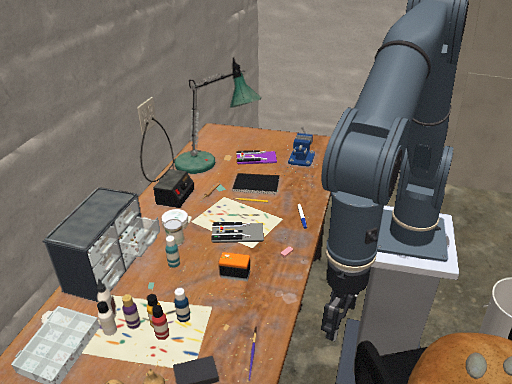

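View pics/wrist0.png

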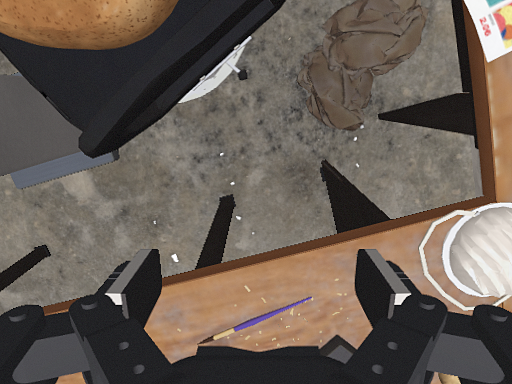

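Candidates: the grey dock is at scene (238,190) / side (237,232). The purple look-alike is at scene (368,262) / side (256,157), so I'll leave it alone. The orange-topped pack is at scene (201,170) / side (235,263). I'll confirm these in enlarged crops.

```bash
cat > h.py <<'E'
import cv2,numpy as np,pickle
def ray(s,uv):
    p=cv2.undistortPoints(np.array([[uv]],float),s["intrinsics"],np.array(s["distortion"],float))[0,0]
    T=s["world_from_camera"]; d=T[:3,:3]@np.array([p[0],p[1],1]); return T[:3,3],d/np.linalg.norm(d)
def plane(s,uv,z):
    o,d=ray(s,uv); return o+d*(z-o[2])/d[2]
def tri(s1,a,s2,b):
    o1,d1=ray(s1,a);o2,d2=ray(s2,b)
    A=np.stack([d1,-d2],1);t=np.linalg.lstsq(A,o2-o1,rcond=None)[0]
    p,q=o1+t[0]*d1,o2+t[1]*d2
    return (p+q)/2,np.linalg.norm(p-q)
def proj(s,P):
    T=np.linalg.inv(s["world_from_camera"]);r=cv2.Rodrigues(T[:3,:3])[0]
    return cv2.projectPoints(np.atleast_2d(np.array(P,float)),r,T[:3,3],s["intrinsics"],np.array(s["distortion"],float))[0][:,0]
def load(n): return pickle.load(open(n+".pkl","rb"))
def snap(n,tag):
    from plant import vision
    s=vision.snapshot(n); cv2.imwrite(f"pics/{n}{tag}.png",s["img"][:,:,::-1]); pickle.dump(s,open(f"{n}{tag}.pkl","wb")); return s
def crop(s,x,y,w,h,f,name):
    im=s["img"][y:y+h,x:x+w,::-1]; cv2.imwrite("pics/"+name,cv2.resize(im,None,fx=f,fy=f,interpolation=cv2.INTER_CUBIC))
E
python3 - <<'E'
from h import *
a=load("scene0");b=load("side0")
crop(a,180,150,100,75,8,"c_scene.png"); crop(b,190,205,100,75,8,"c_side.png")
E
```

```text
(no output)
```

View pics/c_scene.png

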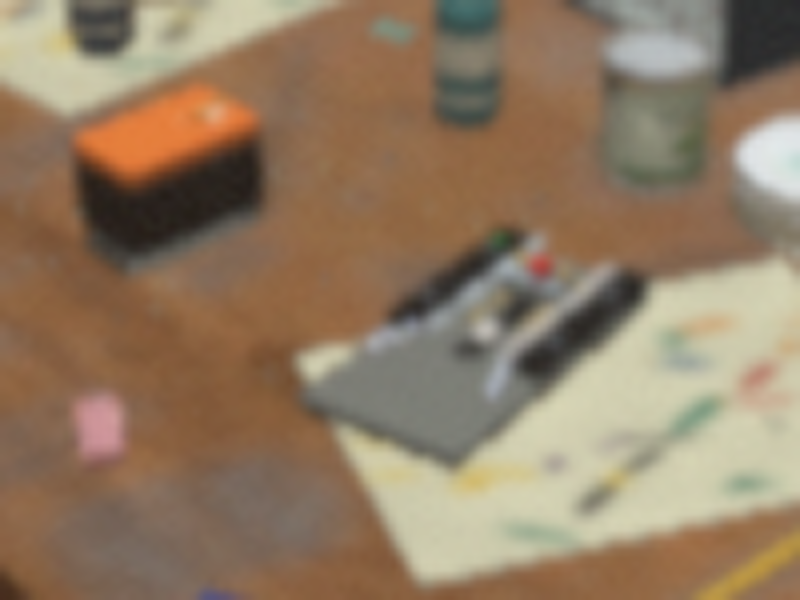

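View pics/c_side.png

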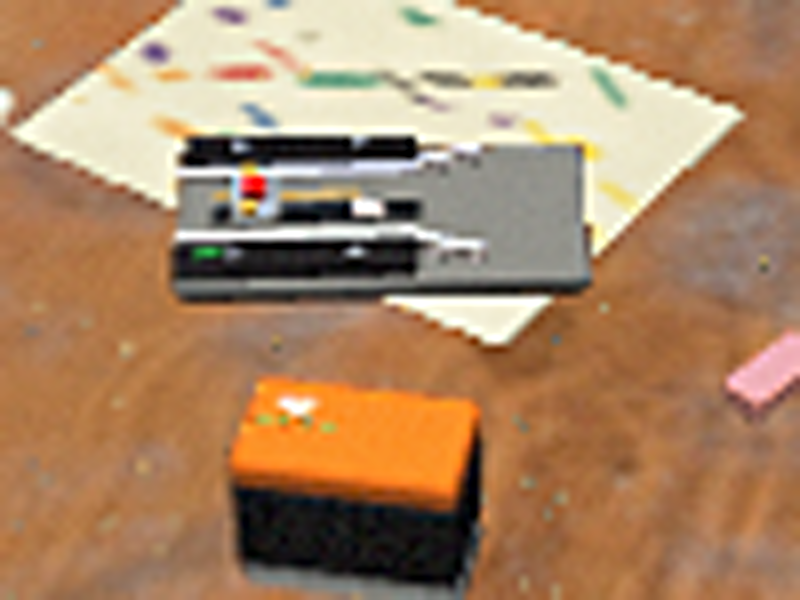

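```bash
python3 - <<'E'
from h import *
a=load("scene0");b=load("side0")
A=lambda x,y:(180+x/8-.5+.06,150+y/8-.5+.06)
B=lambda x,y:(190+x/8-.44,205+y/8-.44)
print("pack top scene z64")
for c in [(78,150),(130,185),(262,122),(197,85)]: print(plane(a,A(*c),64).round(1))
print("side")
for c in [(480,405),(258,380),(232,473),(460,500)]: print(plane(b,B(*c),64).round(1))
print("arrow",plane(a,A(212,112),64).round(1),plane(b,B(296,406),64).round(1))
print("apron corners scene", [plane(a,A(*c),12).round(1) for c in [(303,388),(455,460)]])
print("apron corners side", [plane(b,B(*c),12).round(1) for c in [(584,145),(588,280)]], plane(b,B(177,288),12).round(1))
print("eraser",plane(b,B(775,375),12).round(1),"bottle base",plane(b,(173,265),0).round(1),"marker",plane(b,(302,216),8).round(1))
E
```

```text
pack top scene z64
[465.4 336.9  64. ]
[467.5 292.2  64. ]
[553.1 305.6  64. ]
[548.6 358.3  64. ]
side
[470.2 305.4  64. ]
[552.9 313.5  64. ]
[544.7 364.2  64. ]
[462.3 356.1  64. ]
arrow [539.  329.6  64. ] [534.7 323.6  64. ]
apron corners scene [array([476.1, 161.8,  12. ]), array([497.2,  72.7,  12. ])]
apron corners side [array([494.3,  75.3,  12. ]), array([468.6, 162.9,  12. ])] [627.4 211.4  12. ]
eraser [382.7 201.   12. ] bottle base [706.3 341.9   0. ] marker [373.3  -2.8   8. ]
```

The crops confirm it: the grey dock has its red tab toward +x and left in the side view, and the orange-topped pack's arrowhead also points +x. Next I'll move over the pack for a closer wrist view.

move_arm(
  offset=[
    [3, -3, 0],
    [6, -6, 0],
    [9, -9, 0],
    [12, -12, 0],
    [15, -15, 0],
    [18, -18, 0],
    [21, -21, 0],
    [24, -24, 0],
    [27, -27, 0],
    [30, -30, 0],
  ],
  spin=[0.04, 0.08, 0.12, 0.16, 0.2, 0.24, 0.28, 0.32, 0.36, 0.37],
  hand=[1, 1, 1, 1, 1, 1, 1, 1, 1, 1],
)

```text
clock: 0.98
position: [476.1, 353.8, 255.6]
ee_rot: [-3.14, -0.0, -3.04]
force: [1.1, 0.7, -0.1]
opening: 1.001
```

move_arm(
  offset=[
    [2, -2, 1],
    [2, -2, 1],
    [2, -2, 1],
  ],
  spin=[0, 0, 0],
  hand=[1, 1, 1],
)

```text
clock: 1.23
position: [497.8, 331.8, 265.8]
ee_rot: [-3.14, 0.001, -3.045]
force: [0.2, 0.9, -1.1]
opening: 1.0
```

```bash
python3 - <<'E'
from h import *
s=snap("wrist","1")
cv2.imwrite("pics/w1.png",cv2.resize(s["img"][:,:,::-1],(768,576),interpolation=cv2.INTER_CUBIC))
E
```

```text
(no output)
```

View pics/w1.png

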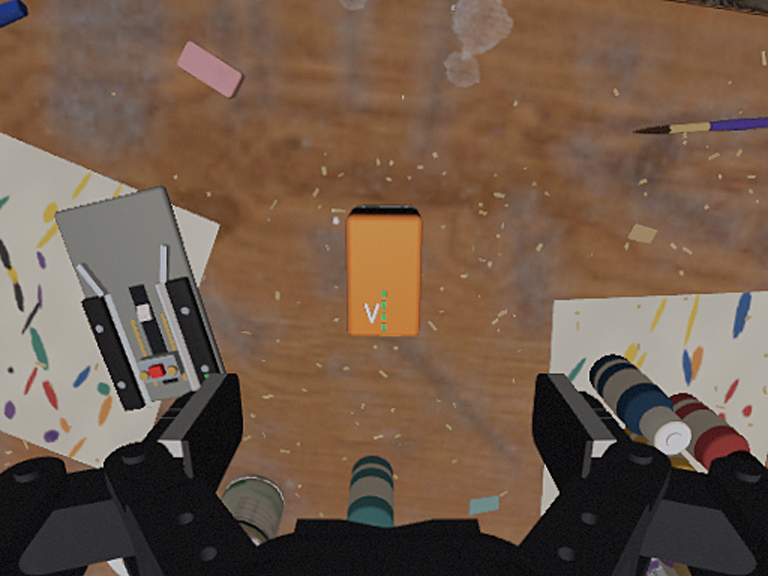

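The wrist view shows the pack top at (347–421, 215–336) with the arrowhead pointing down the image (+x). The dock's apron corners are near (55,212) and (163,187), and its red tab is at (156,371). I'll refine both.

```bash
python3 - <<'E'
from h import *
s=load("wrist1"); im=s["img"]; hsv=cv2.cvtColor(im,cv2.COLOR_RGB2HSV)
m=cv2.inRange(hsv,(8,190,170),(20,255,255)); m[:130]=0;m[235:]=0;m[:,:220]=0;m[:,300:]=0
m=cv2.morphologyEx(m,cv2.MORPH_CLOSE,np.ones((9,9)))
c=max(cv2.findContours(m,0,cv2.CHAIN_APPROX_NONE)[0],key=cv2.contourArea)
P=np.array([plane(s,p,64)[:2] for p in c[:,0].astype(float)],np.float32)
print("pack rect",cv2.minAreaRect(P), cv2.boundingRect(c))
sh=im.astype(int)
crop(s,20,100,150,190,3.1,"w1_dock.png")
crop(s,220,130,75,100,6,"w1_pack.png")
for n,(u,v),z in [("ap1",(56,212),12),("ap2",(163,187),12),("tab",(156,371),20),("rA0",(82,299),21),("rA1",(126,409),21),("rB0",(186,278),21),("rB1",(220,375),21),("catch",(143,312),14)]:
    print(n,plane(s,((u+.5)/1.5-.5,(v+.5)/1.5-.5),z).round(1))
E
```

```text
pack rect ((533.9775390625, 323.0430603027344), (9.79638671875, 10.735932350158691), 88.56704711914062) (243, 203, 11, 11)
ap1 [495.   76.2  12. ]
ap2 [469.1 160.   12. ]
tab [615.6 153.7  20. ]
rA0 [559.7  97.5  21. ]
rA1 [652.7 127.2  21. ]
rB0 [534.8 180.2  21. ]
rB1 [613.1 206.3  21. ]
catch [568.3 142.3  14. ]
```

View pics/w1_dock.png

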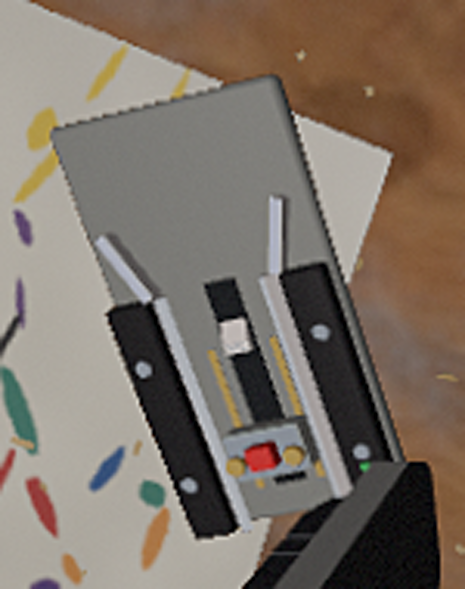

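View pics/w1_pack.png

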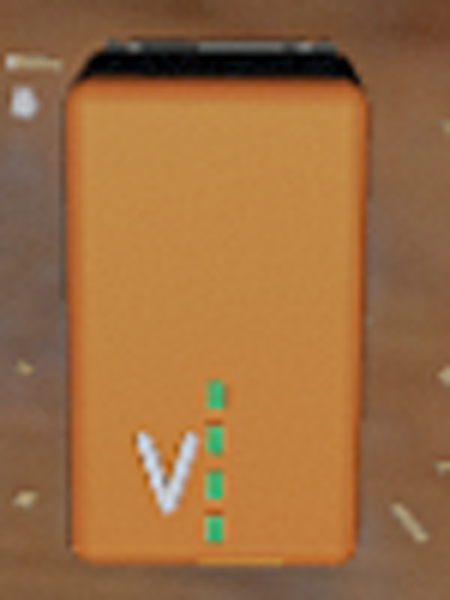

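```bash
python3 - <<'E'
from h import *
s=load("wrist1")
im=s["img"]; hsv=cv2.cvtColor(im,cv2.COLOR_RGB2HSV)
print(hsv[170,255],hsv[170,230])
m=cv2.inRange(hsv,(8,150,120),(25,255,255)); k=np.zeros_like(m);k[130:235,222:292]=1;m*=k
m=cv2.morphologyEx(cv2.morphologyEx(m,cv2.MORPH_OPEN,np.ones((3,3))),cv2.MORPH_CLOSE,np.ones((11,11)))
c=max(cv2.findContours(m,0,cv2.CHAIN_APPROX_NONE)[0],key=cv2.contourArea);print(cv2.boundingRect(c))
P=np.array([plane(s,p,64)[:2] for p in c[:,0].astype(float)],np.float32); print(cv2.minAreaRect(P))
C=lambda x,y:(220+x/6-.42,130+y/6-.42)
for p in [(68,85),(365,85),(356,560),(72,560),(167,512),(215,530)]: print("pack",plane(s,C(*p),64).round(1))
D=lambda x,y:(20+x/3.1-.34,100+y/3.1-.34)
for n,p,z in [("apL",(52,130),12),("apR",(280,76),12),("Lin0",(155,300),21),("Lin1",(242,528),21),("Rin0",(264,278),21),("Rin1",(340,497),21),("Lout0",(108,312),21),("Lout1",(198,537),21),("Rout0",(325,262),21),("Rout1",(400,460),21),("gL",(98,238),19.5),("gR",(278,197),19.5),("catch",(235,336),15.5),("tab",(262,457),21),("baseR",(295,92),12),("slot0",(222,283),12),("slot1",(265,425),12)]:
    print(n,plane(s,D(*p),z).round(1))
E
```

```text
[ 16 165 193] [ 12  98 104]
(231, 143, 51, 81)
((508.4140319824219, 328.5189514160156), (81.98209381103516, 49.34853744506836), 5.265269756317139)
pack [470.5 301.2  64. ]
pack [465.9 348.5  64. ]
pack [546.6 356.3  64. ]
pack [551.4 307.9  64. ]
pack [541.1 323.4  64. ]
pack [543.5 331.8  64. ]
apL [495.6  75.3  12. ]
apR [468.6 161.7  12. ]
Lin0 [554.6 116.   21. ]
Lin1 [647.2 145.1  21. ]
Rin0 [541.9 158.   21. ]
Rin1 [629.  185.1  21. ]
Lout0 [561.1  97.4  21. ]
Lout1 [653.3 126.8  21. ]
Rout0 [533.6 180.9  21. ]
Rout1 [610.4 208.9  21. ]
gL [533.   94.8  19.5]
gR [511.2 163.4  19.5]
catch [567.9 143.4  15.5]
tab [614.9 154.6  21. ]
baseR [473.8 167.1  12. ]
slot0 [548.4 137.5  12. ]
slot1 [605.5 152.1  12. ]
```

Measured so far:
- **Pack:** centre (508.4, 328.5), yaw 0.092, size 82×49, which fits the description.
- **Dock:** yaw ≈ 0.303, mouth ≈ (548, 138), apron point ≈ (502, 124).

Next, the descent onto the pack.

move_arm(
  offset=[
    [0.6, -0.2, -3],
    [1.06, -0.33, -6],
    [1.06, -0.33, -9],
    [1.06, -0.33, -12],
    [1.06, -0.33, -15],
    [1.06, -0.33, -17.5],
    [1.06, -0.33, -20],
    [1.06, -0.33, -21.5],
    [1.06, -0.33, -22.3],
    [1.06, -0.33, -22.3],
  ],
  spin=[-0.005, -0.005, -0.005, -0.005, -0.005, -0.005, -0.005, -0.005, -0.005, -0.005],
  hand=[1, 1, 1, 1, 1, 1, 1, 1, 1, 1],
)

```text
clock: 2.12
position: [504.8, 331.0, 40.6]
ee_rot: [-3.14, -0.004, -3.044]
force: [0.1, -0.4, 0.2]
opening: 0.997
```

```bash
python3 - <<'E'
from h import *
s=snap("wrist","2")
cv2.imwrite("pics/w2.png",cv2.resize(s["img"][:,:,::-1],(768,576),interpolation=cv2.INTER_CUBIC))
E
```

```text
(no output)
```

View pics/w2.png

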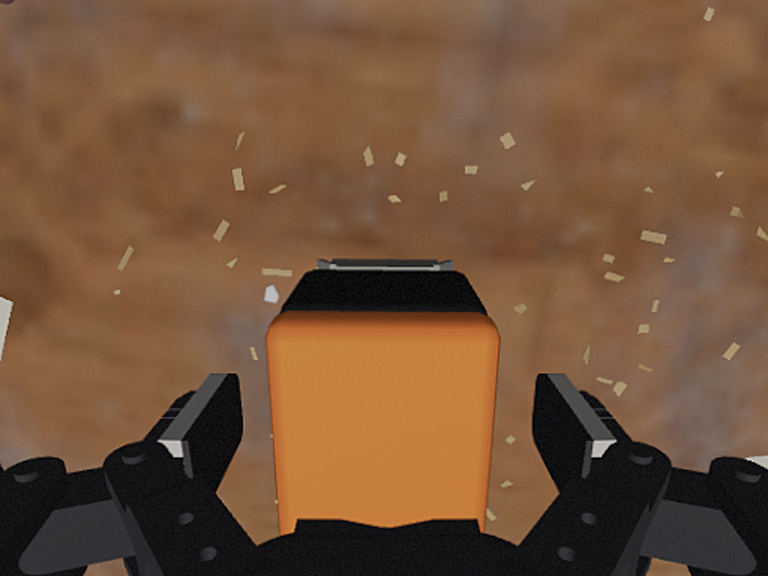

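The pack sits centred between the pads. I'll raise the tool slightly and close.

move_arm(
  offset=[
    [0.2, -0.1, 0.3],
    [0.2, -0.1, 0.3],
    [0.2, -0.1, 0.3],
    [0.2, -0.1, 0.3],
    [0.2, -0.1, 0.3],
    [0.2, -0.1, 0.3],
    [0.2, -0.1, 0.3],
    [0.2, -0.1, 0.3],
  ],
  spin=[0, 0, 0, 0, 0, 0, 0, 0],
  hand=[1, 0, 0, 0, 0, 0, 0, 0],
)

```text
clock: 2.83
position: [508.2, 330.4, 46.1]
ee_rot: [-3.141, -0.0, -3.045]
force: [-0.4, -0.5, 6.9]
opening: 0.583
```

move_arm(
  offset=[
    [0, 0, 0.5],
    [0, 0, 1.5],
    [0, 0, 3],
    [0, 0, 4.5],
    [0, 0, 5.5],
    [0, 0, 6],
    [0, 0, 6],
  ],
  spin=[0, 0, 0, 0, 0, 0, 0],
  hand=[0, 0, 0, 0, 0, 0, 0],
)

```text
clock: 3.42
position: [508.8, 330.7, 107.6]
ee_rot: [3.141, 0.001, -3.045]
force: [0.6, -0.3, -2.7]
opening: 0.577
```

```bash
python3 - <<'E'
from h import *
from plant import bot
st=bot.state();print(st["position"],st["ee_rot"],st["force"],st["opening"])
s=snap("side","3");crop(s,180,190,120,100,6,"s3.png")
w=snap("wrist","3");crop(w,100,130,300,240,2.5,"w3.png")
E
```

```text
[508.75327804 330.71835292 107.6023438 ] [ 3.14084357e+00  1.46254664e-03 -3.04501699e+00] [ 0.6050571  -0.34168845 -2.71579681] 0.5765905514605252
```

View pics/s3.png

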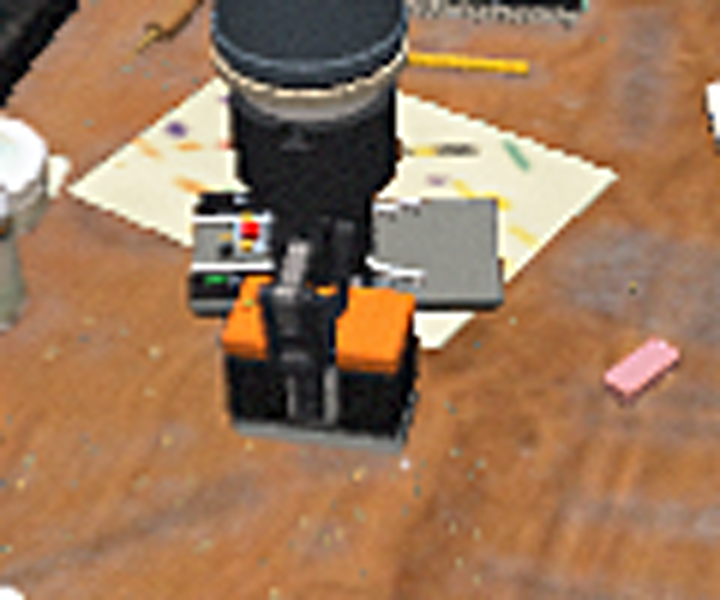

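View pics/w3.png

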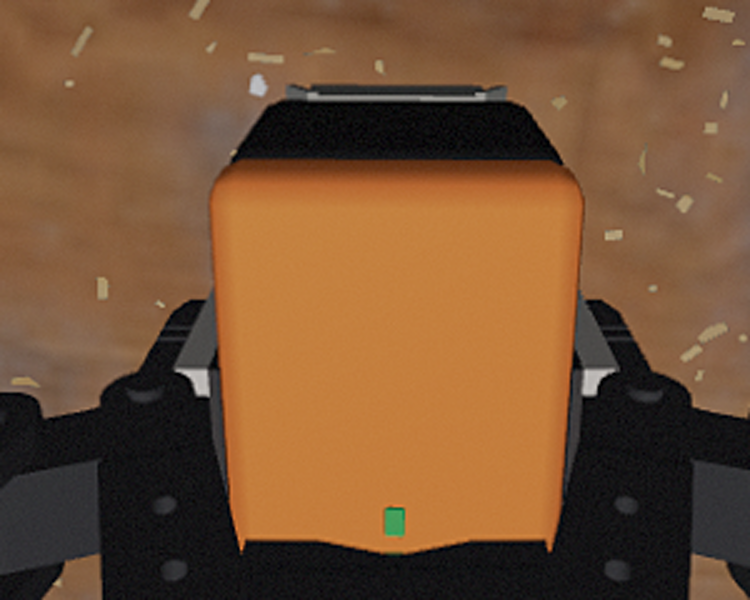

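The grip holds and the pack is aligned in the jaws. On the way I'll stop ahead of and above the dock, at its yaw, so that the pack and the rails show in one wrist view.

move_arm(
  offset=[
    [1, -1, 2],
    [3, -3, 5],
    [5, -5, 8],
    [7, -7.5, 11],
    [9, -10, 12.2],
    [11, -12, 12.2],
    [13, -14, 12.2],
    [14.6, -16, 12.2],
    [14.6, -16, 12.2],
    [14.6, -16, 12.2],
  ],
  spin=[0.03, 0.06, 0.09, 0.12, 0.15, 0.18, 0.207, 0.207, 0.207, 0.207],
  hand=[0, 0, 0, 0, 0, 0, 0, 0, 0, 0],
)

```text
clock: 4.35
position: [654.5, 167.8, 226.3]
ee_rot: [-3.14, -0.003, -2.842]
force: [-0.0, -0.0, -2.3]
opening: 0.581
```

```bash
python3 - <<'E'
from h import *
w=snap("wrist","4");cv2.imwrite("pics/w4.png",cv2.resize(w["img"][:,:,::-1],(768,576),interpolation=cv2.INTER_CUBIC))
E
```

```text
(no output)
```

View pics/w4.png

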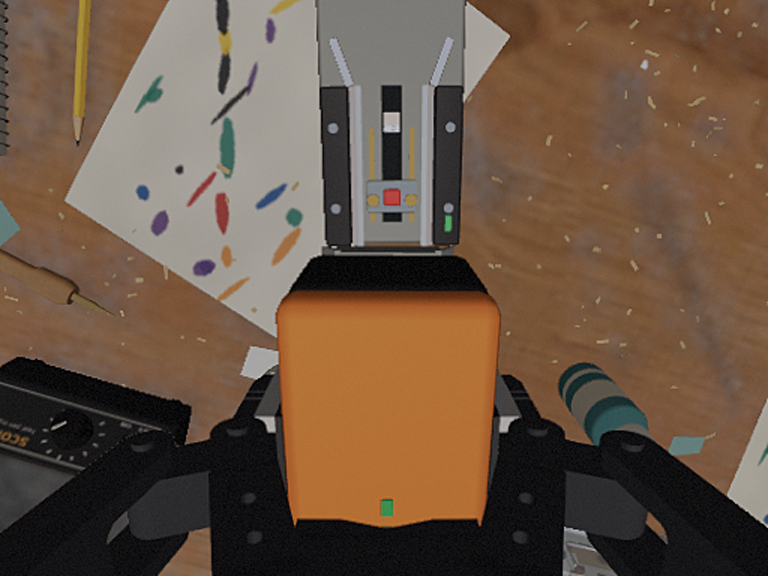

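A clear view: the rails run down cols 320–465 (scaled), the red tab is at (391,197), and the pack's foot and top are below. I'll measure the rails and the pack in this one image.

```bash
python3 - <<'E'
from h import *
from plant import bot
st=bot.state();tcp=st["position"];print(tcp,st["ee_rot"])
s=load("wrist4");g=cv2.cvtColor(s["img"],cv2.COLOR_RGB2GRAY).astype(float)
crop(s,200,40,125,140,4.2,"w4d.png")
# black rail outer/inner edges per row, z=21
yaw=st["ee_rot"][2]+np.pi; 
def fit(P):
    vx,vy,x0,y0=cv2.fitLine(np.array(P,np.float32),cv2.DIST_HUBER,0,.01,.01).ravel()
    if vx<0: vx,vy=-vx,-vy
    return np.arctan2(vy,vx),np.array([x0,y0])
def sub(row,c0,c1,sign):
    d=np.diff(cv2.GaussianBlur(g,(3,3),0)[row])*sign; i=c0+np.argmax(d[c0:c1]); 
    w=d[i-1:i+2]; return i+.5+ (0.5*(w[0]-w[2])/(w[0]-2*w[1]+w[2]))
for name,c0,c1,sg in [("Lout",208,222,-1),("Lin_bl/wh",226,240,1),("Rin_wh/bl",282,292,-1),("Rout",300,314,1)]:
    P=[];U=[]
    for r in range(66,150,3):
        u=sub(r,c0,c1,sg);P.append(plane(s,(u,r),21)[:2]);U.append(u)
    a,p=fit(P); n=np.array([-np.sin(.303),np.cos(.303)]); print(name,round(a,4),p.round(1),"lat",round(n@p,2),np.round(U[::6],1))
# pack top edges z = tcp-46.1+64
zt=tcp[2]-46.1+64
for name,c0,c1 in [("PL",180,205),("PR",318,345)]:
    P=[];U=[]
    for r in range(215,300,5):
        row=s["img"][r].astype(float);rb=row[:,0]-row[:,2]
        d=np.diff(cv2.GaussianBlur(rb[None],(3,1),0)[0])*(1 if name=="PL" else -1)
        i=c0+np.argmax(d[c0:c1]);U.append(i+.5);P.append(plane(s,(i+.5,r),zt)[:2])
    a,p=fit(P);print(name,round(a,4),p.round(1),"lat",round(n@p,2),U[::5])
print("tcp lat",n@tcp[:2])
for nm,uv,z in [("footL",(322,251),zt-64),("footR",(456,251),zt-64),("railendL",(337,88),21),("railendR",(447,86),21),("tab",(391,197),24),("stopfront",(391,181),20)]:
    print(nm,plane(s,((uv[0]+.5)/1.5-.5,(uv[1]+.5)/1.5-.5),z).round(1))
E
```

```text
[653.62241902 169.73664375 226.5098568 ] [-3.14145924e+00 -2.99839907e-03 -2.83912777e+00]
Lout 0.3128 [598.2 105.4] lat -77.93 [212.4 213.3 214.2 215.1 215.2]
Lin_bl/wh 0.3081 [596.1 123.6] lat -59.88 [232.1 232.6 232.9 233.6 233.9]
Rin_wh/bl 0.3102 [584.  174.2] lat -8.0 [288.6 288.5 288.4 287.8 287.8]
Rout 0.3069 [571.9 189.6] lat 10.33 [308.  308.4 307.8 307.3 306.6]
PL 0.2897 [641.5 137.7] lat -59.96 [np.float64(183.5), np.float64(185.5), np.float64(186.5), np.float64(188.5)]
PR 0.2943 [626.3 182.4] lat -12.82 [np.float64(332.5), np.float64(330.5), np.float64(329.5), np.float64(327.5)]
tcp lat -33.02665035056187
footL [623.9 134.1 180.4]
footR [610.6 176.7 180.4]
railendL [560.2 105.   21. ]
railendR [539.3 168.5  21. ]
tab [613.1 155.9  24. ]
stopfront [603.8 153.   20. ]
```

View pics/w4d.png

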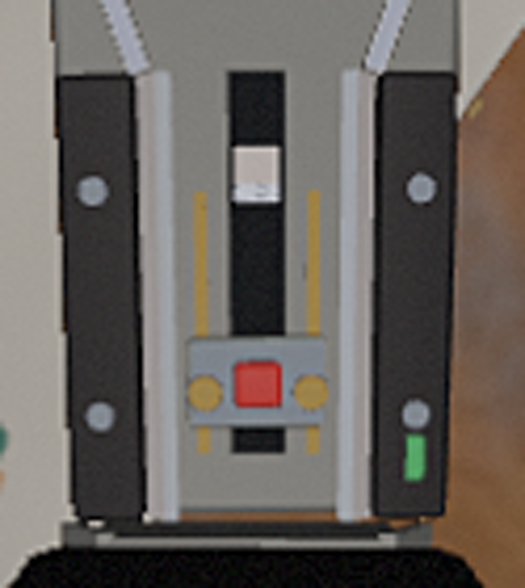

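Comparing against where the pack centred in the jaws, the wrist camera shows a lateral bias of about −2.5 mm. Corrected, the mouth is ≈ (548.6, 138.7), the dock yaw is ≈ 0.31, and the set-down TCP is ≈ (500, 123).

move_arm(
  offset=[
    [-2, -0.6, 0],
    [-5, -1.5, 0],
    [-8, -2.5, -1],
    [-11, -3.3, -3],
    [-13.5, -4.1, -6],
    [-15, -4.6, -9],
    [-15.36, -4.66, -12],
    [-15.36, -4.66, -14.2],
    [-15.36, -4.66, -14.6],
    [-15.36, -4.66, -14.6],
  ],
  spin=[0.008, 0.008, 0.008, 0.008, 0.008, 0.008, 0.008, 0.008, 0.008, 0.008],
  hand=[0, 0, 0, 0, 0, 0, 0, 0, 0, 0],
)

```text
clock: 5.23
position: [498.8, 124.0, 79.5]
ee_rot: [3.141, -0.006, -2.829]
force: [1.2, 0.4, -2.3]
opening: 0.576
```

```bash
python3 - <<'E'
from h import *
from plant import bot
st=bot.state();print(st["position"],st["ee_rot"],st["force"],st["torque"])
s=snap("side","5");crop(s,180,180,120,90,6.5,"s5.png")
s=snap("scene","5");crop(s,180,130,120,90,6.5,"sc5.png")
E
```

```text
[498.77865821 124.03908429  79.45026544] [ 3.14119656 -0.00605381 -2.82926627] [ 1.17648256  0.44655772 -2.29624552] [-0.00238568 -0.0432956  -0.02537734]
```

View pics/s5.png

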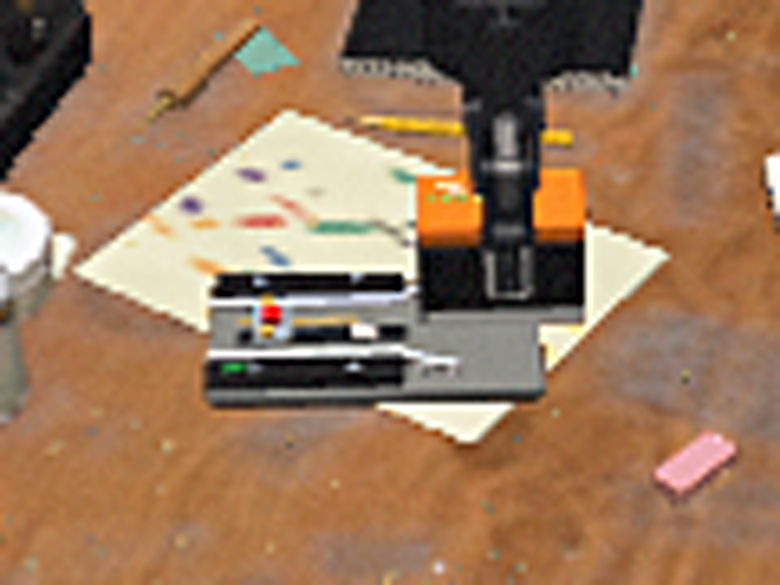

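View pics/sc5.png

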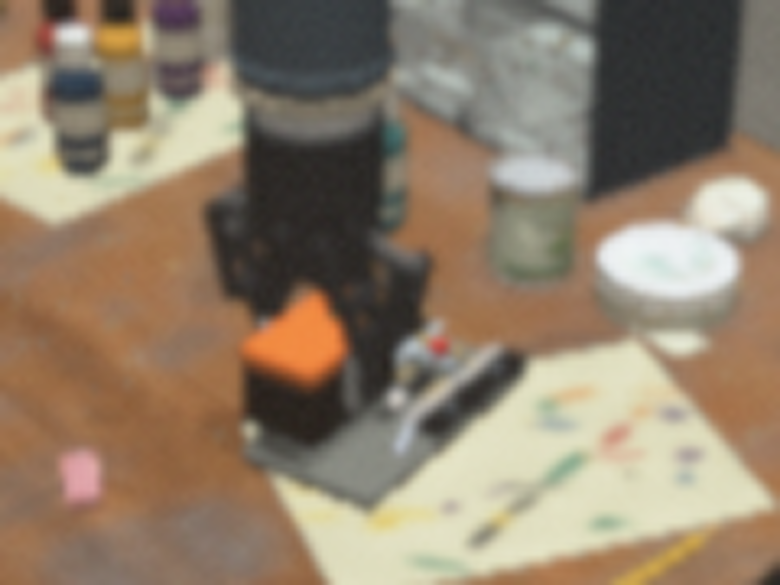

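```bash
python3 - <<'E'
from h import *
b=load("side5")
B=lambda x,y:(180+x/6.5-.42,180+y/6.5-.42)
n=np.array([-np.sin(.31),np.cos(.31)]);e=np.array([n[1],-n[0]])
def f(nm,x,y,z):
    p=plane(b,B(x,y),z); print(nm,p.round(1),"lat",(n@p[:2]).round(1),"lon",(e@p[:2]).round(1))
f("foot front near",420,321,33.4);f("foot back near",582,322,33.4)
f("top front near",418,248,33.4+62);f("top front far",420,178,97);f("top back far",582,170,97);f("top back near",582,242,95)
f("apron far",538,300,12);f("apron near",543,391,12);f("dock end near",207,397,12)
f("rail near out0",403,380,21);f("rail near out1",207,393,21);f("rail far out0",403,276,21);f("rail far out1",212,276,21)
f("tip guide near",455,360,19.5);f("mouth near",402,350,21)
print("tcp",n@[498.8,124],e@[498.8,124])
E
```

```text
foot front near [535.3 151.5  33.4] lat -19.0 lon 556.0
foot back near [456.8 131.3  33.4] lat -14.3 lon 475.0
top front near [527.6 173.5  95.4] lat 4.3 lon 555.4
top front far [543.7 118.6  97. ] lat -52.9 lon 553.9
top back far [467.5  91.1  97. ] lat -55.9 lon 473.0
top back near [452.7 147.8  95. ] lat 2.6 lon 476.2
apron far [490.5  92.   12. ] lat -62.0 lon 495.2
apron near [468.2 163.7  12. ] lat 13.0 lon 495.8
dock end near [628. 212.  12.] lat 10.4 lon 662.7
rail near out0 [534.3 184.1  21. ] lat 12.4 lon 565.0
rail near out1 [624.5 219.4  21. ] lat 18.4 lon 661.7
rail far out0 [560.4 101.7  21. ] lat -74.1 lon 564.7
rail far out1 [656.5 127.7  21. ] lat -78.6 lon 664.2
tip guide near [514.7 160.3  19.5] lat -4.3 lon 539.0
mouth near [542.1 161.3  21. ] lat -11.7 lon 565.4
tcp -34.07388519216117 512.8512555779809
```

Along the axis it all agrees: the pack front is at 555 and the mouth at 565. Laterally it's within the funnel, so I'll lower onto the apron by feel.

move_arm(
  offset=[
    [0, 0, -0.6],
    [0, 0, -1.2],
    [0, 0, -1.6],
    [0, 0, -1.8],
    [0, 0, -1.9],
    [0, 0, -1.9],
  ],
  spin=[0, 0, 0, 0, 0, 0],
  hand=[0, 0, 0, 0, 0, 0],
)

```text
clock: 5.83
position: [500.5, 124.0, 62.2]
ee_rot: [3.141, -0.002, -2.83]
force: [0.1, 0.3, -1.8]
opening: 0.578
```

move_arm(
  offset=[
    [0, 0, -0.1],
    [0, 0, -0.15],
    [0, 0, -0.2],
  ],
  spin=[0, 0, 0],
  hand=[0, 0, 0],
)

```text
clock: 6.08
position: [500.5, 124.0, 60.2]
ee_rot: [3.141, -0.002, -2.83]
force: [0.2, 0.3, -2.7]
opening: 0.58
```

move_arm(
  offset=[
    [0, 0, -0.08],
    [0, 0, -0.15],
    [0, 0, -0.15],
  ],
  spin=[0, 0, 0],
  hand=[0, 0, 0],
)

```text
clock: 6.33
position: [500.4, 124.0, 58.6]
ee_rot: [3.141, -0.002, -2.83]
force: [0.1, 1.0, -2.5]
opening: 0.581
```

move_arm(
  offset=[
    [0, 0, -0.05],
    [0, 0, -0.1],
    [0, 0, -0.1],
  ],
  spin=[0, 0, 0],
  hand=[0, 0, 0],
)

```text
clock: 6.58
position: [500.4, 123.9, 58.1]
ee_rot: [3.142, -0.002, -2.83]
force: [-2.7, -0.9, 4.7]
opening: 0.575
```

The apron is found at TCP z ≈ 58.2, as predicted. I'll slide gently toward the mouth.

move_arm(
  offset=[
    [0.19, 0.06, 0],
    [0.38, 0.12, 0],
    [0.57, 0.18, 0],
    [0.76, 0.24, 0],
    [0.76, 0.24, 0],
  ],
  spin=[0, 0, 0, 0, 0],
  hand=[0, 0, 0, 0, 0],
)

```text
clock: 7.0
position: [508.7, 126.6, 58.1]
ee_rot: [3.142, -0.001, -2.83]
force: [0.4, 0.6, -0.3]
opening: 0.576
```

move_arm(
  offset=[
    [0.14, 0.05, 0],
    [0.28, 0.09, 0],
    [0.38, 0.12, 0],
    [0.38, 0.12, 0],
  ],
  spin=[0, 0, 0, 0],
  hand=[0, 0, 0, 0],
)

```text
clock: 7.33
position: [512.2, 127.2, 58.1]
ee_rot: [-3.141, -0.002, -2.831]
force: [-0.7, -2.7, 1.3]
opening: 0.581
```

The left guide is touched lightly (−2.7 N in y). I'll shift 0.8 mm to −n and go on.

move_arm(
  offset=[
    [0.02, -0.08, 0],
    [0.16, -0.03, 0],
    [0.31, 0.01, 0],
    [0.4, 0.04, 0],
    [0.4, 0.04, 0],
  ],
  spin=[0, 0, 0, 0, 0],
  hand=[0, 0, 0, 0, 0],
)

```text
clock: 7.75
position: [516.7, 127.9, 58.1]
ee_rot: [-3.141, -0.002, -2.831]
force: [0.4, 1.4, -1.1]
opening: 0.576
```

```bash
cat > f.py <<'E'
import numpy as np
from plant import bot
s=bot.state();a=.31;e=np.array([np.cos(a),np.sin(a)]);n=np.array([-e[1],e[0]])
p=s["position"];f=s["force"]
print("t %.2f lon %.1f front-mouth %.1f lat %.2f z %.1f yaw %.4f | Fe %.1f Fn %.1f Fz %.1f Tz %.2f T %s"%(s["clock"],e@p[:2],e@p[:2]+42-564.8,n@p[:2],p[2],s["ee_rot"][2]+np.pi,e@f[:2],n@f[:2],f[2],s["torque"][2],s["torque"].round(2)))
E
python3 f.py
```

```text
t 7.75 lon 531.1 front-mouth 8.3 lat -35.86 z 58.1 yaw 0.3110 | Fe 0.8 Fn 1.2 Fz -1.1 Tz -0.04 T [ 0.06 -0.15 -0.04]
```

move_arm(
  offset=[
    [0.14, 0.05, 0],
    [0.28, 0.09, 0],
    [0.42, 0.13, 0],
    [0.48, 0.15, 0],
    [0.48, 0.15, 0],
  ],
  spin=[0, 0, 0, 0, 0],
  hand=[0, 0, 0, 0, 0],
)

```text
clock: 8.17
position: [521.8, 129.5, 58.1]
ee_rot: [-3.141, -0.001, -2.831]
force: [0.5, 0.6, -0.5]
opening: 0.579
```

```bash
python3 f.py
```

```text
t 8.17 lon 536.5 front-mouth 13.7 lat -35.86 z 58.1 yaw 0.3110 | Fe 0.6 Fn 0.4 Fz -0.5 Tz -0.01 T [ 0.1  -0.13 -0.01]
```

Sliding freely in the channel, with all forces under 1 N.

move_arm(
  offset=[
    [0.14, 0.05, 0],
    [0.28, 0.09, 0],
    [0.42, 0.13, 0],
    [0.57, 0.18, 0],
    [0.57, 0.18, 0],
  ],
  spin=[0, 0, 0, 0, 0],
  hand=[0, 0, 0, 0, 0],
)

```text
clock: 8.58
position: [527.7, 131.3, 58.1]
ee_rot: [-3.141, -0.001, -2.831]
force: [-2.6, -0.8, 2.8]
opening: 0.577
```

```bash
python3 f.py
```

```text
t 8.58 lon 542.6 front-mouth 19.8 lat -35.89 z 58.1 yaw 0.3109 | Fe -2.7 Fn 0.1 Fz 2.8 Tz -0.02 T [-0.18  0.37 -0.02]
```

move_arm(
  offset=[
    [0.1, 0.03, 0],
    [0.19, 0.06, 0],
    [0.29, 0.09, 0],
    [0.29, 0.09, 0],
  ],
  spin=[0, 0, 0, 0],
  hand=[0, 0, 0, 0],
)

```text
clock: 8.92
position: [530.5, 132.2, 58.1]
ee_rot: [-3.141, -0.002, -2.831]
force: [-3.0, -1.3, 3.6]
opening: 0.579
```

```bash
python3 f.py
```

```text
t 8.92 lon 545.5 front-mouth 22.7 lat -35.97 z 58.1 yaw 0.3109 | Fe -3.3 Fn -0.4 Fz 3.6 Tz -0.03 T [-0.25  0.62 -0.03]
```

move_arm(
  offset=[
    [0.1, 0.03, 0],
    [0.19, 0.06, 0],
    [0.29, 0.09, 0],
    [0.38, 0.12, 0],
    [0.38, 0.12, 0],
  ],
  spin=[0, 0, 0, 0, 0],
  hand=[0, 0, 0, 0, 0],
)

```text
clock: 9.33
position: [535.1, 133.6, 58.2]
ee_rot: [-3.141, -0.0, -2.831]
force: [-1.5, -1.2, 3.4]
opening: 0.582
```

```bash
python3 f.py
```

```text
t 9.33 lon 550.4 front-mouth 27.6 lat -35.96 z 58.2 yaw 0.3109 | Fe -1.8 Fn -0.6 Fz 3.4 Tz 0.01 T [-0.   -0.12  0.01]
```

move_arm(
  offset=[
    [0.14, 0.05, 0],
    [0.28, 0.09, 0],
    [0.42, 0.13, 0],
    [0.57, 0.18, 0],
    [0.71, 0.23, 0],
    [0.76, 0.24, 0],
    [0.76, 0.24, 0],
  ],
  spin=[0, 0, 0, 0, 0, 0, 0],
  hand=[0, 0, 0, 0, 0, 0, 0],
)

```text
clock: 9.92
position: [543.0, 136.1, 58.3]
ee_rot: [-3.141, 0.0, -2.831]
force: [-0.4, 0.3, 3.7]
opening: 0.573
```

```bash
python3 f.py
```

```text
t 9.92 lon 558.6 front-mouth 35.8 lat -35.99 z 58.3 yaw 0.3109 | Fe -0.3 Fn 0.4 Fz 3.7 Tz 0.02 T [0.03 0.02 0.02]
```

move_arm(
  offset=[
    [0.14, 0.05, 0],
    [0.28, 0.09, 0],
    [0.42, 0.13, 0],
    [0.57, 0.18, 0],
    [0.71, 0.23, 0],
    [0.76, 0.24, 0],
    [0.76, 0.24, 0],
  ],
  spin=[0, 0, 0, 0, 0, 0, 0],
  hand=[0, 0, 0, 0, 0, 0, 0],
)

```text
clock: 10.5
position: [550.9, 138.7, 58.3]
ee_rot: [-3.141, 0.001, -2.831]
force: [-0.2, -0.7, 3.3]
opening: 0.58
```

```bash
python3 f.py
```

```text
t 10.50 lon 566.9 front-mouth 44.1 lat -35.97 z 58.3 yaw 0.3109 | Fe -0.4 Fn -0.6 Fz 3.3 Tz 0.02 T [0.02 0.09 0.02]
```

move_arm(
  offset=[
    [0.14, 0.05, 0],
    [0.28, 0.09, 0],
    [0.42, 0.13, 0],
    [0.57, 0.18, 0],
    [0.71, 0.23, 0],
    [0.76, 0.24, 0],
    [0.76, 0.24, 0],
  ],
  spin=[0, 0, 0, 0, 0, 0, 0],
  hand=[0, 0, 0, 0, 0, 0, 0],
)

```text
clock: 11.08
position: [558.8, 141.2, 58.3]
ee_rot: [-3.141, 0.001, -2.831]
force: [-0.8, -0.3, 2.4]
opening: 0.578
```

```bash
python3 f.py
```

```text
t 11.08 lon 575.2 front-mouth 52.4 lat -35.97 z 58.3 yaw 0.3110 | Fe -0.9 Fn -0.1 Fz 2.4 Tz 0.04 T [-0.06  0.05  0.04]
```

Now small steps, watching for the click (Fz dropping) and the stop.

move_arm(
  offset=[
    [0.1, 0.03, 0],
    [0.19, 0.06, 0],
    [0.29, 0.09, 0],
    [0.29, 0.09, 0],
  ],
  spin=[0, 0, 0, 0],
  hand=[0, 0, 0, 0],
)

```text
clock: 11.42
position: [561.4, 142.0, 58.1]
ee_rot: [-3.141, 0.0, -2.831]
force: [-1.6, -1.0, 1.6]
opening: 0.576
```

```bash
python3 f.py
```

```text
t 11.42 lon 578.0 front-mouth 55.2 lat -36.02 z 58.1 yaw 0.3110 | Fe -1.9 Fn -0.5 Fz 1.6 Tz 0.04 T [-0.15  0.52  0.04]
```

move_arm(
  offset=[
    [0.05, 0.02, 0],
    [0.1, 0.03, 0],
    [0.14, 0.045, 0],
    [0.14, 0.045, 0],
  ],
  spin=[0, 0, 0, 0],
  hand=[0, 0, 0, 0],
)

```text
clock: 11.75
position: [561.5, 142.0, 58.1]
ee_rot: [-3.141, -0.002, -2.831]
force: [-6.3, -2.4, 8.1]
opening: 0.578
```

```bash
python3 f.py
```

```text
t 11.75 lon 578.1 front-mouth 55.3 lat -36.03 z 58.1 yaw 0.3110 | Fe -6.8 Fn -0.3 Fz 8.1 Tz 0.05 T [-0.36  1.25  0.05]
```

It's blocked at front-mouth 55.3, and z fell back to 58.1, which suggests the catch has popped up and this is the stop. I'll confirm with a firmer push of about 12 N.

move_arm(
  offset=[
    [0.1, 0.03, 0],
    [0.2, 0.06, 0],
    [0.25, 0.08, 0],
    [0.25, 0.08, 0],
    [0.25, 0.08, 0],
  ],
  spin=[0, 0, 0, 0, 0],
  hand=[0, 0, 0, 0, 0],
)

```text
clock: 12.17
position: [561.7, 142.1, 58.2]
ee_rot: [-3.141, -0.007, -2.83]
force: [-10.1, -2.9, 12.4]
opening: 0.58
```

```bash
python3 f.py
```

```text
t 12.17 lon 578.2 front-mouth 55.4 lat -36.02 z 58.2 yaw 0.3112 | Fe -10.5 Fn 0.4 Fz 12.4 Tz -0.00 T [-0.48  1.97 -0.  ]
```

Held at 55.4 with 10.5 N, so this is the stop. Now I'll back off in small steps: with the catch engaged it should bind after about 2 mm.

move_arm(
  offset=[
    [-0.08, -0.025, 0],
    [-0.16, -0.05, 0],
    [-0.24, -0.075, 0],
    [-0.29, -0.09, 0],
    [-0.29, -0.09, 0],
  ],
  spin=[0, 0, 0, 0, 0],
  hand=[0, 0, 0, 0, 0],
)

```text
clock: 12.58
position: [559.6, 141.5, 58.3]
ee_rot: [-3.141, -0.005, -2.831]
force: [3.2, -0.2, -2.5]
opening: 0.577
```

```bash
python3 f.py
```

```text
t 12.58 lon 576.1 front-mouth 53.3 lat -35.96 z 58.3 yaw 0.3111 | Fe 3.0 Fn -1.1 Fz -2.5 Tz 0.03 T [ 0.23 -0.63  0.03]
```

It binds after 2.1 mm, exactly the catch's play. Now the tug of about 8 N, held for over half a second.

move_arm(
  offset=[
    [-0.1, -0.03, 0],
    [-0.17, -0.055, 0],
    [-0.17, -0.055, 0],
    [-0.17, -0.055, 0],
  ],
  spin=[0, 0, 0, 0],
  hand=[0, 0, 0, 0],
)

```text
clock: 12.92
position: [559.3, 141.4, 58.5]
ee_rot: [-3.141, -0.002, -2.83]
force: [5.6, 0.9, -4.4]
opening: 0.58
```

```bash
python3 f.py
```

```text
t 12.92 lon 575.8 front-mouth 53.0 lat -35.96 z 58.5 yaw 0.3112 | Fe 5.6 Fn -0.8 Fz -4.4 Tz 0.04 T [ 0.35 -1.37  0.04]
```

move_arm(
  offset=[
    [-0.17, -0.055, -0.02],
    [-0.23, -0.075, -0.02],
    [-0.23, -0.075, -0.02],
    [-0.23, -0.075, -0.02],
    [-0.23, -0.075, -0.02],
    [-0.23, -0.075, -0.02],
    [-0.23, -0.075, -0.02],
    [-0.23, -0.075, -0.02],
    [-0.23, -0.075, -0.02],
    [-0.23, -0.075, -0.02],
  ],
  spin=[0, 0, 0, 0, 0, 0, 0, 0, 0, 0],
  hand=[0, 0, 0, 0, 0, 0, 0, 0, 0, 0],
)

```text
clock: 13.75
position: [559.1, 141.2, 58.6]
ee_rot: [-3.141, 0.002, -2.831]
force: [7.5, 1.3, -6.0]
opening: 0.576
```

```bash
python3 f.py
```

```text
t 13.75 lon 575.6 front-mouth 52.8 lat -36.05 z 58.6 yaw 0.3111 | Fe 7.5 Fn -1.1 Fz -6.0 Tz -0.06 T [ 0.29 -1.81 -0.06]
```

The catch held 7.5 N for about 0.75 s. Now relax, release and lift.

move_arm(
  offset=[
    [0.05, 0.015, -0.02],
    [0.07, 0.02, -0.03],
    [0.07, 0.02, -0.03],
    [0.07, 0.02, -0.03],
  ],
  spin=[0, 0, 0, 0],
  hand=[0, 0, 0, 0],
)

```text
clock: 14.08
position: [559.5, 141.3, 58.2]
ee_rot: [-3.141, 0.001, -2.831]
force: [1.6, -0.1, -2.3]
opening: 0.583
```

move_arm(
  offset=[
    [0, 0, 0],
    [0, 0, 0],
    [0, 0, 0],
    [0, 0, 0],
    [0, 0, 0],
    [0, 0, 0],
  ],
  spin=[0, 0, 0, 0, 0, 0],
  hand=[1, 1, 1, 1, 1, 1],
)

```text
clock: 14.58
position: [559.4, 141.3, 58.2]
ee_rot: [-3.141, 0.001, -2.83]
force: [-0.6, 0.2, 0.5]
opening: 1.004
```

```bash
python3 f.py; python3 - <<'E'
from h import *
w=snap("wrist","6");cv2.imwrite("pics/w6.png",cv2.resize(w["img"][:,:,::-1],(768,576),interpolation=cv2.INTER_CUBIC))
E
```

```text
t 14.58 lon 575.9 front-mouth 53.1 lat -36.13 z 58.2 yaw 0.3111 | Fe -0.6 Fn 0.3 Fz 0.5 Tz 0.07 T [0.04 0.07 0.07]
```

View pics/w6.png

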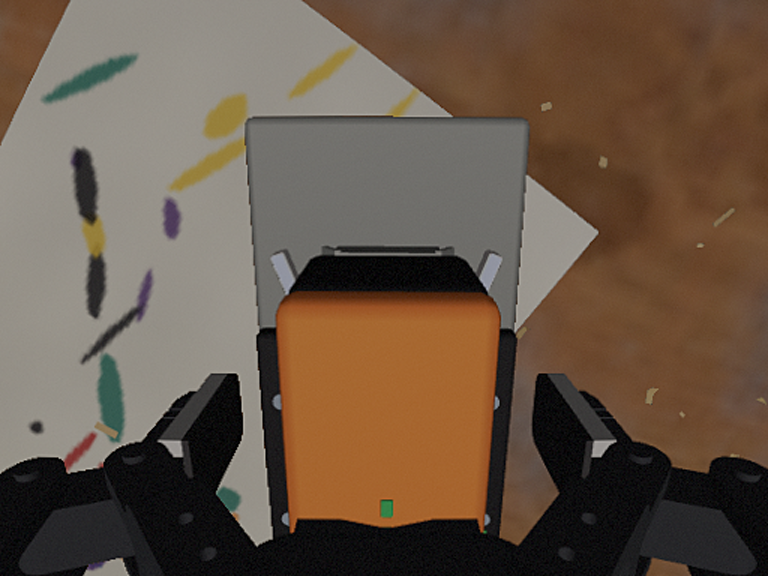

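The fingers are clear on both sides, and the pack sits straight between the rails (top at 277–500). Lifting away.

move_arm(
  offset=[
    [0, 0, 1],
    [0, 0, 3],
    [0, 0, 6],
    [0, 0, 9],
    [0, 0, 12],
    [0, 0, 15],
    [0, 0, 18],
    [0, 0, 19],
    [0, 0, 19],
  ],
  spin=[0, 0, 0, 0, 0, 0, 0, 0, 0],
  hand=[1, 1, 1, 1, 1, 1, 1, 1, 1],
)

```text
clock: 15.38
position: [560.6, 141.6, 252.0]
ee_rot: [-3.141, 0.007, -2.831]
force: [0.1, -0.2, -0.8]
opening: 0.997
```

```bash
python3 - <<'E'
from h import *
w=snap("wrist","7");cv2.imwrite("pics/w7.png",cv2.resize(w["img"][:,:,::-1],(768,576),interpolation=cv2.INTER_CUBIC))
s=snap("side","7");crop(s,130,180,200,110,4,"s7.png")
E
```

```text
(no output)
```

View pics/w7.png

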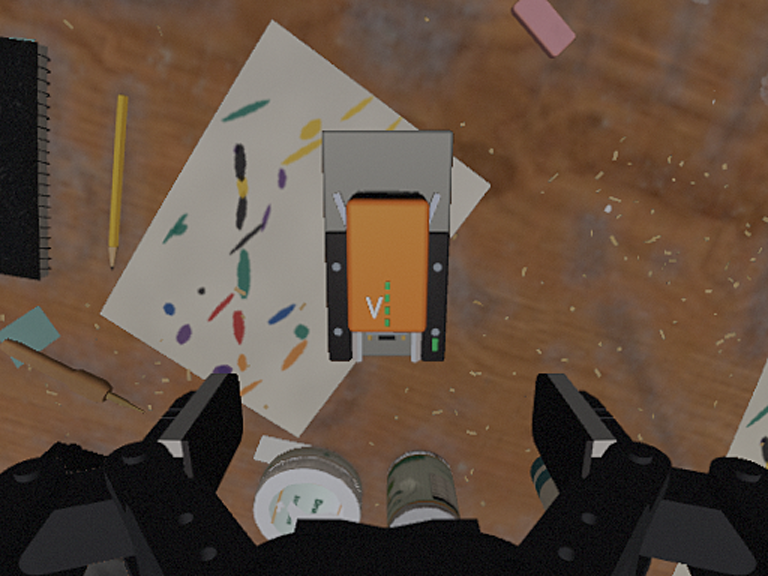

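View pics/s7.png

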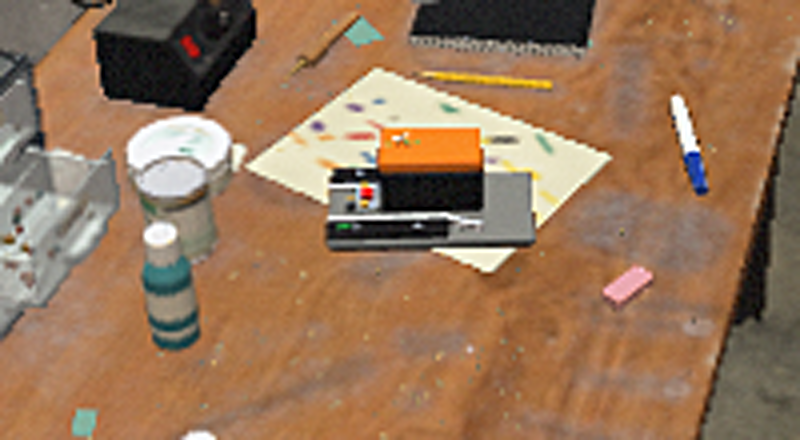

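In the side view the pack front is right at the red stop tab. The eraser, marker and bottle are where they started, so I'm handing in.

```bash
python3 -c "
from plant import bot
print(bot.close_job())"
```

```text
the job is handed in; nothing more can be done
None
```

The battery pack is locked in the dock, and I handed the job in at about 15.5 s, well inside the 45 s limit.

- **Insertion:** I set the pack on the apron and slid it in front first. It came to rest against the stop; a check push of 10.5 N moved it no further.
- **Catch check:** Pulling back, the pack bound after 2.1 mm, which matches the catch's play. It then held a tug of about 7.5 N for roughly 0.75 s, during which the tool crept about 0.2 mm. I relaxed the pull before opening the gripper.
- **Last look:** The pack is straight in the rails with its front at the red stop tab, and the gripper is clear above it. The eraser, marker and teal bottle had not visibly moved in the side view.

**What disagreed:**
- The wrist camera read about 2–3 mm to one side of where the pack sat in the jaws, so I corrected for that and finished by feel.
- I measured the stop at about x = +30 mm of the dock, just outside the stated +32 to +48 mm. That is within the roughly 2 mm camera calibration error.
- My force readings showed only about 3 N on the catch's ramp, not the 6–12 N described. I read force only between moves, so the peak probably fell between readings.
- I inferred the click from the upward force and height dropping back and from the tug; I did not see the catch itself.

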